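# Stop-test the bench grinder's emergency stop and reset it

### The job

Do the stop test on the grinder's controls: press the red mushroom button on the yellow box in until it latches and let go of it, then push one of its lobes round clockwise with a fingertip until the button springs back out, and finally press the blue reset button fully in and let it go. Fingertips only: do not grip or lift anything, do not lean hard on the button, and leave the green start button and the things lying about on the bench alone.

Things in the scene. Friction and masses are not known exactly. Their poses are not given: they have to be found in the camera images.
- stop_box: Yellow-topped emergency stop box screwed to the bench (cannot move): 85 x 85 mm, top face 58 mm above the bench; feet reach 57 mm out along its y. Origin: centre of its underside; z up. A black collar, radius 26 mm, stands 8 mm above the top face under the red head. A steel conduit on its +x side reaches 90 mm from the centre, below 35 mm height
- stop_top (a point): Centre of the red head's top, on its vertical turning axis; 102 mm above the bench when out. Three-lobed (trefoil) head: hub radius 19 mm; lobes 120 deg apart, 19 mm wide and round, reaching 31 mm from the axis, upper side 5 mm and underside 23 mm below this point. A closed fingertip fits between two lobes about 34 mm from the axis. Its x axis points along one lobe and turns with the head
- stop_lobe (a point): Outer end of the lobe that points along stop_top's x axis, at the lobe's mid height (14 mm below the top point), 31 mm from the axis; it moves with the head
- stop_press (a joint): How far the red head is pushed in, in m: 0 out, stop at 0.0085. Spring 4 N when out, about 9 N fully in. Pushed in past about 0.007 it latches and, let go, stays at about 0.0055 until it is twisted; pushed less, it springs out again
- stop_turn (a joint): Twist of the red head in rad, 0 at rest, growing CLOCKWISE seen from above, stop at 0.95. It needs about 0.03 to 0.12 N m and springs back to 0 when let go. When latched, twisting it past about 0.55 frees the latch and the head jumps out
- ctrl_box: Grey two-button control station screwed to the bench (it cannot move): 78 mm along its x, 142 mm along its y, top face 50 mm above the bench. Origin: centre of its underside; z up. One button stands at its +y 33 mm, the other at its -y 33 mm; which is blue and which green changes. A steel conduit leaves on its +x side, to 86 mm from the centre, below 35 mm height
- reset_top (a point): Centre of the top of the blue reset button on the grey station: 28 mm diameter, standing 10 mm proud of its steel ring (ring radius 22 mm), 72 mm above the bench when out
- reset (a joint): How far the blue button is pressed, in m: 0 out, 0.006 fully in. Springs back; fully in takes 5 N
- start_top (a point): Centre of the top of the green start button, the same in size as the blue one, 66 mm from it. Not to be pressed
- start (a joint): How far the green button is pressed, in m: 0 out, 0.006 fully in
- tape: Yellow tape measure standing on the bench between the two boxes, 68 x 36 mm, 62 mm high; origin: centre of its underside. Leave alone
- driver: Screwdriver with a blue handle lying on the bench to one side of the boxes, about 0.2 m long, along its x. Leave alone
- tin: Round tin, 72 mm diameter, 100 mm high, standing beyond the boxes; origin: centre of its underside. Leave alone
- scraper: Paint scraper with a blue handle lying on the bench on the other side of the boxes, about 0.2 m long, along its x, 18 mm high. Leave alone

How it is judged:
On the way, in this order (a step that is already met when the one before it is completed fails the run):
1. the red button has been pressed in, is let go of and stays latched in (more than 4.5 mm in, untouched) (value of joint stop_press above 0.0045 m and contact force between each of the fingers, the arm and stop_turn below 0.3 N), for 0.2 s.
2. the red button has been twisted and has sprung back out (less than 1.5 mm in) (value of joint stop_press below 0.0015 m), for 0.2 s.
3. the blue reset button is pressed in (more than 4.5 mm of its 6 mm) (value of joint reset above 0.0045 m and value of joint stop_press below 0.0015 m), for 0.05 s.
At the end, for the whole second after the job is handed in: The red button is out (within 1.5 mm) and turned back to rest (within 0.1 rad), the blue and green buttons are out (within 1 mm), and tape measure, screwdriver, tin and scraper are within 20 mm of where they were (value of joint stop_press below 0.0015 m and value of joint stop_turn below 0.1 rad and value of joint each of reset, start below 0.001 m and distance of each of tape, driver, tin, scraper from where it was at the start of the episode below 0.02 m); the robot touches nothing.
It fails at once if the green start button is pressed (more than 2 mm) (value of joint start above 0.002 m).
It fails at once if the red button is gripped or leaned on hard (more than 40 N) (contact force between any of the fingers, the arm and stop_turn above 40 N).
It fails at once if a bystander is shoved, lifted or carried (moved more than 20 mm) (distance of any of tape, driver, tin, scraper from where it was at the start of the episode above 0.02 m).
It also fails if it takes over 61 s, if anything falls off the work surface, if the arm or the gripper's body presses on something with over 40 N, if the wrist force passes 120 N, or if a joint passes its speed limit or range.

### The arm

A 6-joint arm with a two-finger parallel gripper is mounted at the origin on the work surface. World frame = base frame: x ahead of the robot, y to its left, z up, the work surface at z = 0. Lengths are in m, angles in rad, forces in N, time in s.
With the tool pointing down it reaches from about 0.275 to 0.975 m from the base axis. Payload 8.4 kg.
Tool frame: the origin (TCP) lies on the centre line of the jaws, within the pads' length; the fingertips stand 8 mm ahead of it and the grasp point (between the pads) lies 11 mm behind it; z points along the fingers, y is the line along which they close (so a half turn about z gives the same grasp; the last joint's range is limited). The gripper opens to 92 mm and grips with 3 to 60 N. Pads are 20 mm wide; open, the fingers measure 128 mm over their backs; the gripper's body (75 mm by 189 mm) begins 69 mm behind the grasp point.
Start: joints at [-1.15, 0.353, 1.633, -0, 1.155, -0.002], TCP at [0.256, -0.57, 0.223] pointing down, gripper open.
Joint ranges: [-2.63, 2.63], [-0.92, 2.1], [0.06, 2.66], [-1.3, 4.44], [0, 2.69], [-3.02, 3.02]. Speed limits (rad/s): [2.22, 2.22, 2.79, 3.14, 3.14, 3.14].

### API

Orientations are given as a unit quaternion [x, y, z, w].
In Python, from bench import bot, jaws, planner, cams, workorder, readout gives the robot as it stands. The module is installed in compiled form; this text tells all that it offers. Calls block until the motion is done:
- bot.move_pose(position, orientation): joint-space move of the TCP to a pose.
- bot.move_linear(position, speed=0.15, ori=None, guard=None): straight line of the TCP; ori=None keeps the orientation; speed is the mean speed in m/s. With guard (N) it stops when the force on the tool has changed by that much, and returns True; else False.
- bot.goto_joints(angles): joint-space move.
- jaws.ungrasp() and jaws.clamp(): open the fingers fully, or close them until they stop; the grip force is fixed at half the most.
- bot.hold(seconds).
- planner.ik(position, orientation): joint angles nearest the present ones, or None.
- cams.read_camera(name): name is "scene" or "top"; returns the picture (420x560x3 uint8, red, green, blue); there is no depth.
- cams.calibration(name): a dict with "fx", "fy", "cx", "cy" (pixels), "camera_from_world" (4x4, takes a point from world to camera coordinates). Camera axes: x right, y down, z forward; pixel columns grow to the right and rows downward; lengths in m; the calibration is good to about 2 mm. A picture is of the moment at which its call begins. calibration takes no time and is no camera call.
A pose or a line that the arm cannot do raises bot.PlanningError and nothing moves.
- workorder.close_job(): hands the job in; it is judged then, once.
Readings, each from a call of its own:
- readout.read_time_s(): time.
- readout.read_q(): joint angles.
- readout.read_dq(): joint speeds.
- readout.read_joint_efforts(): joint torques, N m.
- readout.read_tcp_pos(): TCP position.
- readout.read_tool_rot(): TCP orientation.
- readout.read_contact_force(): force on the tool from outside, world axes, zero at the start.
- readout.read_wrist_torque(): the same for the moment, N m.
- readout.read_gripper_width(): finger opening in m.
- readout.read_gripper_force(): force on a finger pad.
Only numpy, scipy, OpenCV 4.12 (cv2) and the standard library are available. Lean on these libraries where they do the work, as an engineer would, in place of code of your own. Each camera call takes 0.05 s, during which the arm holds its last target. There are 200 camera calls.

## Working session

There is one attempt and no reset: what is moved stays moved. The work goes in short steps, each a Python script; the robot and the scene stay as the last script left them, time stands still between calls to the robot, and variables do not carry over. Pictures are saved under pics/ and viewed, at most 10 in all, crops included, and the job is handed in when it is done.

```bash
mkdir -p pics
python3 - <<'E'
from bench import bot,cams,readout
import cv2,numpy as np
for n in("scene","top"):
    im=cams.read_camera(n); cv2.imwrite(f"pics/{n}0.png",im[:,:,::-1]); np.save(f"pics/{n}0.npy",im)
    c=cams.calibration(n); print(n,c["fx"],c["fy"],c["cx"],c["cy"]); print(np.round(c["camera_from_world"],4))
print(readout.read_tool_rot(),readout.read_time_s())
E
```

```text
scene 511.57723295346966 511.57723295346966 281.1577825211377 207.39509636648685
[[ 0.4059  0.9138 -0.0169 -0.273 ]
 [ 0.7321 -0.3362 -0.5924 -0.4162]
 [-0.547   0.228  -0.8055  1.7812]
 [ 0.      0.      0.      1.    ]]
top 434.34810912695406 434.34810912695406 283.20314564394204 213.38758091230702
[[-0.0025 -1.      0.0028 -0.0042]
 [-0.9987  0.0023 -0.0512  0.6362]
 [ 0.0512 -0.0029 -0.9987  1.0746]
 [ 0.      0.      0.      1.    ]]
[ 9.77737797e-01  2.09829465e-01 -1.25926280e-04 -6.16035994e-04] 0.1
```

View pics/top0.png

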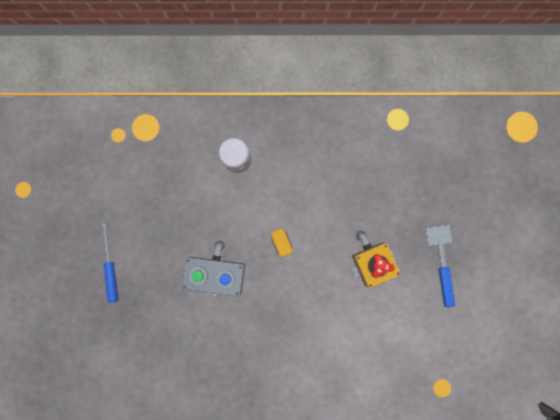

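View pics/scene0.png

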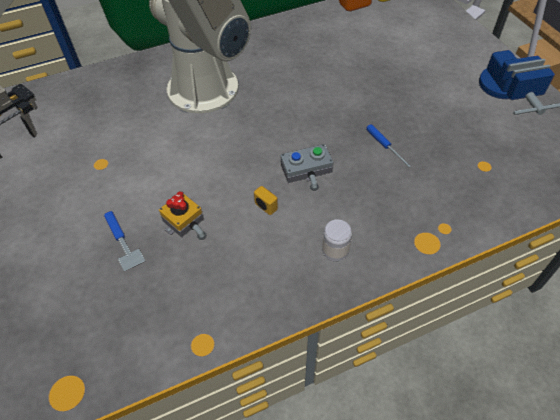

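The top view shows the red head at about (380,266), the blue button at (225,280) and the green at (198,276). The tape is at (282,243), clear of both. Next I'll measure these by mask and ray casting.

```bash
cat > h.py <<'E'
import numpy as np,cv2
from bench import cams
def ray(n,uv,z):
    c=cams.calibration(n);T=np.array(c["camera_from_world"]);R,t=T[:3,:3],T[:3,3]
    uv=np.atleast_2d(uv).astype(float)
    d=np.c_[(uv[:,0]-c["cx"])/c["fx"],(uv[:,1]-c["cy"])/c["fy"],np.ones(len(uv))]@R
    o=-R.T@t
    return (o+d*((z-o[2])/d[:,2])[:,None])[:,:2]
def mask(im,col):
    r,g,b=[im[:,:,i].astype(int) for i in range(3)]
    m={"red":(r>90)&(r>2.2*g)&(r>2*b),"blue":(b>90)&(b>1.6*r)&(b>1.3*g),"green":(g>80)&(g>1.5*r)&(g>1.4*b),
       "yellow":(r>110)&(g>0.5*r)&(b<0.5*r)}[col]
    return m.astype(np.uint8)
def blob(m,near,rad=40):
    yy,xx=np.nonzero(m);k=np.hypot(xx-near[0],yy-near[1])<rad
    return np.c_[xx[k],yy[k]]
def lobes(p,c):
    # 3rd harmonic of points beyond the hub
    d=p-c;r=np.hypot(*d.T);a=np.arctan2(d[:,1],d[:,0]);k=r>.02
    return np.degrees(np.angle(np.sum((r[k]-.02)*np.exp(3j*a[k])))/3),r.max()
E
python3 - <<'E'
from h import *
t=np.load("pics/top0.npy");s=np.load("pics/scene0.npy")
near={"top":{"red":(380,266),"blue":(225,280),"green":(198,276)},"scene":{"red":(178,203),"blue":(296,156),"green":(318,151)}}
for n,im in(("top",t),("scene",s)):
    for col,z in(("red",.09),("blue",.070),("green",.070)):
        uv=blob(mask(im,col),near[n][col],22);print(n,col,len(uv),uv.mean(0).round(1),ray(n,uv,z).mean(0).round(4))
        if col=="red":
            p=ray(n,uv,.092);print("circle",cv2.minEnclosingCircle(p.astype(np.float32)))
            if n=="top":print(lobes(p,p.mean(0)))
for n,im,c in(("top",t,(377,266)),("scene",s,(181,210))):
    m=mask(im,"yellow")|mask(im,"red");uv=blob(m,c,32)
    q=ray(n,uv,.058).astype(np.float32);print(n,"box",cv2.minAreaRect(q))
im=t[236:296,345:415];g=s[180:240,150:220]
cv2.imwrite("pics/crop0.png",cv2.resize(np.hstack([im,g]),None,fx=5.6,fy=5.6,interpolation=cv2.INTER_CUBIC)[:,:,::-1])
E
```

```text
top red 237 [380.6 265.9] [ 0.5094 -0.232 ]
circle ((0.5096630454063416, -0.23258545994758606), 0.028782125562429428)
(np.float64(22.46598125508515), np.float64(0.029657533003916443))
top blue 106 [224.5 279. ] [0.4782 0.1338]
top green 90 [197.  275.6] [0.4864 0.199 ]
scene red 200 [176.8 201.7] [ 0.5127 -0.2344]
circle ((0.5134090185165405, -0.23124545812606812), 0.031739238649606705)
scene blue 65 [295.7 155.9] [0.481  0.1329]
scene green 59 [317.2 150.6] [0.4886 0.1987]
top box ((0.510115385055542, -0.23021477460861206), (0.08555497229099274, 0.08555979281663895), 23.17305564880371)
scene box ((0.5162609219551086, -0.23404721915721893), (0.10324151068925858, 0.08875478059053421), 22.44419288635254)
```

View pics/crop0.png

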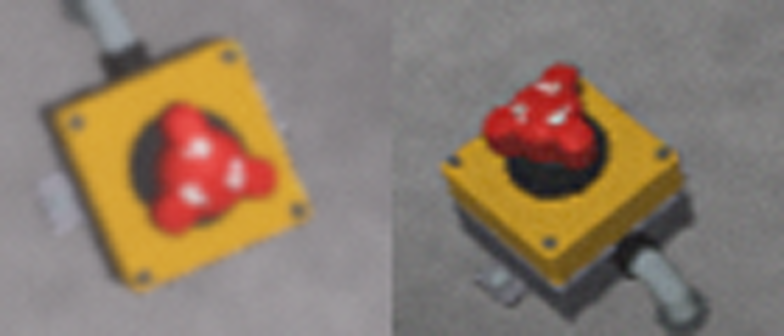

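The crop shows lobes pointing up, right and lower-left. The centre is about (0.511, -0.232) with one lobe at a bearing of about 22°, which agrees with the box yaw. Next I press the button.

```bash
cat >> h.py <<'E'
from bench import bot,jaws,readout
C=np.array([.511,-.232]);L=np.radians(22.5);B=np.array([.4795,.1333])
def q(psi): return [np.cos(psi/2),np.sin(psi/2),0,0]
def xyz(p,z): return [float(p[0]),float(p[1]),z]
def st(s=""): print(s,round(readout.read_time_s(),2),np.round(readout.read_tcp_pos(),4),np.round(readout.read_contact_force(),1),np.round(readout.read_wrist_torque(),2))
E
python3 - <<'E'
from h import *
jaws.clamp();print(readout.read_gripper_width())
bot.move_pose(xyz(C,.16),q(np.radians(60)));st("above")
bot.move_linear(xyz(C,.116),speed=.06)
print(bot.move_linear(xyz(C,.1005),speed=.012,guard=14));st("pressed")
bot.move_linear(xyz(C,.16),speed=.06);bot.hold(.4);st("up")
E
```

```text
0.00041789331290275077
above 3.02 [ 0.5109 -0.2329  0.1602] [ 0.3 -0.5  0.3] [-0.   -0.04  0.01]
True
pressed 5.08 [ 0.5111 -0.2321  0.1019] [-1.2  0.9  7.9] [ 0.14  0.34 -0.  ]
up 6.6 [ 0.511  -0.232   0.1599] [-0.  -0.7 -0.6] [-0.01 -0.02  0.02]
```

Run:
```python
from h import *
bot.move_linear(xyz(C,.115),speed=.06)
g=bot.move_linear(xyz(C,.1035),speed=.01,guard=2.5);st(f"touch {g}")
z=readout.read_tcp_pos()[2]
bot.move_linear(xyz(C,.14),speed=.06)
if z<.107:
    a=L+np.pi/3
    P=lambda a,r=.034:C+r*np.array([np.cos(a),np.sin(a)])
    bot.move_linear(xyz(P(a,.036),.14),speed=.08,ori=q(a))
    print(bot.move_linear(xyz(P(a,.036),.086),speed=.04,guard=6));st("down")
```

```text
touch True 8.47 [ 0.5109 -0.232   0.1044] [-1.5  0.1  4.2] [ 0.    0.01 -0.05]
False
down 11.32 [ 0.5159 -0.1964  0.0862] [0.8 0.4 0.1] [-0.01 -0.14  0.02]
```

The button is latched (touched at 0.1044) and the finger is in the gap. Next I sweep clockwise.

Run:
```python
from h import *
a=L+np.pi/3
P=lambda a,r=.034:C+r*np.array([np.cos(a),np.sin(a)])
for d in (7,14,21,28,35,42,47,52):
    b=a-np.radians(d)
    g=bot.move_linear(xyz(P(b),.086),speed=.03,ori=q(b),guard=12)
    f=readout.read_contact_force();e=np.array([np.sin(b),-np.cos(b)])
    print(d,g,"tang",round(float(e@f[:2]),2),"rad",round(float(f[:2]@[np.cos(b),np.sin(b)]),2),"z",round(float(f[2]),2))
    if g:break
st()
im=cams.read_camera("scene");cv2.imwrite("pics/tw.png",cv2.resize(im[150:240,120:240],None,fx=5,fy=5,interpolation=cv2.INTER_CUBIC)[:,:,::-1])
```

```text
7 False tang 0.15 rad 0.47 z -0.0
14 False tang 0.39 rad -0.8 z -0.14
21 False tang -0.69 rad 1.17 z 0.2
28 False tang -0.2 rad 1.08 z 0.22
35 False tang -0.31 rad 2.36 z -0.01
42 False tang -0.74 rad 3.1 z 1.01
47 False tang 1.54 rad 2.61 z -2.04
52 False tang 0.4 rad 3.46 z 1.19
 13.58 [ 0.5406 -0.2148  0.0862] [3.2 1.4 1.2] [ 0.21 -0.58  0.09]
```

View pics/tw.png

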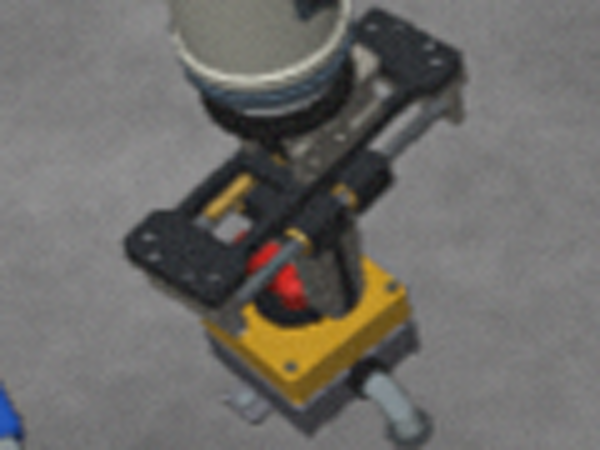

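The radial reaction fits the corner of the fingertip bearing on the lobe, and the z-force jump near 45° suggests the latch released. I'll go a little further, return, and check the head's height by touch.

Run:
```python
from h import *
a=L+np.pi/3
P=lambda a,r=.034:C+r*np.array([np.cos(a),np.sin(a)])
b=a-np.radians(57)
print(bot.move_linear(xyz(P(b),.086),speed=.03,ori=q(b),guard=10));st("57")
for d in (47,35,24,12,0):
    b=a-np.radians(d);bot.move_linear(xyz(P(b,.036 if d<20 else .034),.086),speed=.04,ori=q(b))
st("back")
bot.move_linear(xyz(P(a,.036),.14),speed=.06)
bot.move_linear(xyz(C,.14),speed=.06);bot.move_linear(xyz(C,.117),speed=.06)
g=bot.move_linear(xyz(C,.1045),speed=.01,guard=2.5);st(f"touch {g}")
bot.move_linear(xyz(C,.16),speed=.08)
```

```text
False
57 13.88 [ 0.5419 -0.2174  0.0862] [4.  0.6 2.1] [ 0.23 -0.67  0.05]
back 15.62 [ 0.5156 -0.1965  0.0859] [-0.1 -0.9  0.6] [-0.06 -0.05  0.04]
touch True 18.73 [ 0.511  -0.232   0.1097] [0.1 0.2 3.7] [-0.07 -0.14  0.04]
```

The button is out (touched at 0.1097). The blue button is next.

Run:
```python
from h import *
bot.move_linear(xyz(C,.2),speed=.1)
bot.move_pose(xyz(B,.2),q(np.radians(100)))
bot.move_linear(xyz(B,.088),speed=.08);st("above")
g=bot.move_linear(xyz(B,.0732),speed=.012,guard=10);st(f"press {g}")
bot.hold(.2);st()
bot.move_linear(xyz(B,.2),speed=.08)
bot.goto_joints([-1.15,.353,1.633,0,1.155,0]);st("home")
im=cams.read_camera("top");np.save("pics/top1.npy",im);cv2.imwrite("pics/top1.png",im[:,:,::-1])
uv=blob(mask(im,"red"),(380,266),22);p=ray("top",uv,.092);print(p.mean(0),lobes(p,p.mean(0)))
```

```text
above 22.98 [0.4798 0.1334 0.0884] [-0.4  0.2 -0.5] [-0.05 -0.11  0.04]
press True 24.06 [0.4795 0.1333 0.0744] [-1.5 -1.   6.4] [-0.13  0.12 -0.01]
 24.26 [0.4795 0.1333 0.0744] [-1.   0.1  7.1] [-0.08  0.07  0.01]
home 28.59 [ 0.2576 -0.5697  0.2228] [ 0.7  0.  -0.7] [ 0.   -0.08  0.03]
[ 0.50930698 -0.2313601 ] (np.float64(22.70485195030219), np.float64(0.029783519343838306))
```

View pics/top1.png

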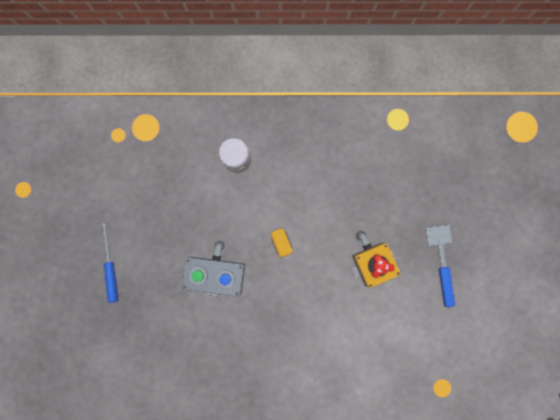

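The red head (380,266) is back at rest at 22.7°, and nothing else has moved. The blue button went in about 5.6 mm at 7 N, which is enough.

```bash
python3 -c "
from bench import workorder
print(workorder.close_job())"
```

```text
the job is handed in; nothing more can be done
None
```

The stop test is done and handed in at about 29 s: the red button was latched and twisted free (both confirmed by touch), the blue reset was pressed about 5.6 mm and released, and nothing else moved; no verdict was shown.

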